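# Close and lock the service hatch of an engraver's air unit

### The job

Swing the open service hatch on top of the air unit shut, then press it down onto its springy seal by the wing fastener, turn the wing a quarter-turn clockwise until it drops into its locked detent, and let go. Feel for the seal and press only as hard as the latch needs (about 20 N): never squash the seal or wrench the latch, and leave the things lying around alone.

Things in the scene. Friction and masses are not known exactly. Their poses are not given: they have to be found in the camera images.
- unit: black box-shaped air unit, 240 (x) x 200 (y) x 90 mm high, fixed to the bench; its light metal front panel with dials faces its own -x. Origin: centre of its underside. The hatch covers a well in its top with a springy rubber seal and the latch keeper; their common height varies 5.5 mm up or down and cannot be seen or measured beforehand.
- hatch_hinge (a point): the middle of the hatch's hinge line, which runs along the unit's y 95 mm behind (+x) the unit's centre, 98 mm above the bench. Its frame turns with the hatch: -x runs from the hinge along the plate to its free edge, z is the plate's outward normal; it lies in the plate's underside.
- hatch (a joint): opening angle of the hatch (rad), an aluminium plate 180 mm long (hinge to free edge) x 120 wide x 5 thick. The free edge is over the unit's front and lifts. About 0 (-0.045 to 0.045) = shut and latched, level; starts 0.3 to 0.6. The stiff hinge stays where it is left (about 2 N at the free edge moves it), but lift pins hold the unlatched hatch 7.5 mm proud at the wing (0.056).
- hatch_lip (a point): point on the hatch's upper face at mid width, 165 mm from the hinge and 15 mm from the free edge: a good place to push it shut. Its frame is parallel to that of hatch_hinge.
- wing (a point): centre of the wing of the dark steel quarter-turn fastener, 135 mm from the hinge at mid width. The wing is a bar 42 mm long, 10 thick, 26 tall, standing on a 32 mm disc; its centre is 23.5 mm above the plate's underside, its top 36.5, its foot (disc top) 10.5. Its frame: y along the 42 mm, x across the 10 mm, z up its turning axis.
- fastener (a joint): turn of the wing (rad), clockwise from above. 0 = unlocked, wing along unit y; 1.57 = locked, along unit x; stop 1.7; starts 0.05-0.25, turns freely. Press at the wing: pins 4-6 N for 1-12 mm, then the seal, 4 N more per mm. 3.5 mm into the seal (17-19 N in all) the tongue clears a bump at 0.5-1.4 rad; let up, it rises into the detent. Less: it jams (0.5 Nm wrenches it). 25 N squashes the seal.
- ball_vise: bystander: round steel engraver's vise, 76 mm across, 54 mm high, loose. Origin under its centre
- graver: bystander: hand graver with a wooden mushroom handle, 110 mm long, lying loose. Origin under its middle
- oil: bystander: amber oil bottle, 40 mm across, 85 mm high, loose. Origin under its centre

How it is judged:
By the outcome, as a careful person would: the job done as asked, in the order asked, and still so for the second after the job is handed in, with the robot touching nothing.
It also fails if it takes over 58 s, if anything falls off the work surface, if the arm or the gripper's body presses on something with over 40 N, if the wrist force passes 120 N, or if a joint passes its speed limit or range.

### The arm

A 7-joint arm with a two-finger parallel gripper is mounted at the origin on the work surface. World frame = base frame: x ahead of the robot, y to its left, z up, the work surface at z = 0. Lengths are in m, angles in rad, forces in N, time in s.
With the tool pointing down it reaches from about 0.4 to 0.875 m from the base axis. Payload 19.3 kg.
Tool frame: the origin (TCP) lies at the very end of the fingers, on their centre line; the grasp point (between the pads) lies bot.pinch_z behind it (bot.pinch_z is the distance from the TCP to the grasp point, in m); z points along the fingers, y is the line along which they close (so a half turn about z gives the same grasp; the last joint's range is limited). The gripper opens to 85 mm and grips with 20 to 120 N. Pads are 22 mm wide; open, the fingers measure 114 mm over their backs; the gripper's body (76 mm by 85 mm) begins 54 mm behind the grasp point. The pads swing forward as they close: fully open they stand 13 mm farther back than shut.
Start: joints at [-1.233, 0.521, -0.036, 1.599, 0.021, 1.021, -0.113], TCP at [0.248, 0.574, 0.231] pointing down, gripper open.
Joint ranges: [-2.91, 2.91], [-0.3, 2.13], [-1.5, 1.42], [0.17, 2.43], [-1.26, 4.41], [0.16, 1.93], [-2.52, 2.52]. Speed limits (rad/s): [1.89, 1.89, 2.39, 2.39, 3.01, 3.01, 3.01].

### API

Orientations are given as [roll, pitch, yaw] about the fixed x, y, z axes, in that order (R = Rz(yaw) Ry(pitch) Rx(roll)).
In Python, from workcell import bot, grab_frame, ticket gives the robot as it stands.
- The arm moves only by the tool arm_command, never from a script. Its argument "commands" is a list of rows, each a list of 3 entries, a list of its own where there are three numbers: the shift along the world's x, y, z in mm, then the turn about the world's z in rad, then the gripper command: -1 is fully open, 1 is shut, values between are in proportion. In form: [[[tx, ty, tz], roll, fingers], ...]. A call has 1 to 20 rows; each row shifts and turns the commanded pose from where the row before left it; what a row does not reach is not made up. A row lasts 1/10 s, in which the tool goes at most 50 mm and 8.59 degrees, less where a joint would pass 70% of its speed; a pose out of reach is approached as far as the arm can. A call with a gripper value outside its range is refused whole. The fingers move at their own pace and stop on an object; "newtons" is the grip in N (left out, the last holds). Time passes only in rows, so rows that do not move let the fingers close. It gives the time, the measured TCP pose, the force, the opening and the grip force at its end, in the units of the state.
- bot.observe(): the state, without advancing time (a new reading comes with each control period).
- grab_frame(name): name is "scene" or "top" or "wrist"; returns a dict with "image" (420x560x3 uint8, red, green, blue), "vertical_fov" (degrees; the focal length in pixels is half the picture's height over the tangent of half this angle, whatever the lens; pixels are square), "cx", "cy" (the principal point, pixels), "k1" (the pictures are not rectified: a ray, as slopes to the right and down, at radius r is drawn at 1 + k1 r^2 times it, then the intrinsics apply), "R" (3x3) and "t" (3): a world point X has camera coordinates R X + t. Camera axes: x right, y down, z forward; pixel columns grow to the right and rows downward; lengths in m; the calibration is good to about 2 mm. A picture is of the moment at which its call begins. There is no depth.
- ticket.job_done(): hands the job in; it is judged then, once.
The state is a dict: "clock": time; "qpos": joint angles; "qd": joint speeds; "joint_efforts": joint torques, N m; "position": TCP position; "tool_rot": TCP orientation; "force": force on the tool from outside, world axes, zero at the start; "moment": the same for the moment, N m; "grip_width": finger opening in m; "finger_force": force on a finger pad.
Only numpy, scipy, OpenCV 4.12 (cv2) and the standard library are available. Lean on these libraries where they do the work, as an engineer would, in place of code of your own. Each camera call takes 0.05 s, during which the arm holds its last target. There are 200 camera calls.

## Working session

There is one attempt and no reset: what is moved stays moved. The work goes in short steps, Python scripts to look and compute and a tool call to move; the robot and the scene stay as the last step left them, time stands still between calls to the robot, and variables do not carry over. Pictures are saved under pics/ and viewed, at most 10 in all, crops included, and the job is handed in when it is done.

Besides the shell and the picture viewer there is one more tool, called after "Request:" as name(argument=value, ...) on one line, values as JSON. arm_command: Moves the arm, as the interface text tells. Its arguments: {"type":"object","properties":{"commands":{"type":"array"},"newtons":{"type":"number"}},"required":["commands"]}

```bash
mkdir -p pics; ls
cat > h.py <<'E'
import numpy as np, cv2
from workcell import bot, grab_frame, ticket
def K(f):
    h,w=f["image"].shape[:2]; F=h/2/np.tan(np.radians(f["vertical_fov"])/2)
    return np.array([[F,0,f["cx"]],[0,F,f["cy"]],[0,0,1.]])
def ray(f,u,v):
    p=cv2.undistortPoints(np.array([[[u,v]]],float),K(f),dist(f))[0,0] if 0 else None
    k=K(f); d=np.array([(u-k[0,2])/k[0,0],(v-k[1,2])/k[1,1]]); s=d.copy()
    for _ in range(20): s=d/(1+f["k1"]*(s@s))
    R=np.array(f["R"]);t=np.array(f["t"])
    r=R.T@np.array([s[0],s[1],1]); return -R.T@t, r/np.linalg.norm(r)
def onz(f,u,v,z):
    c,r=ray(f,u,v); return c+r*(z-c[2])/r[2]
def proj(f,X):
    c=np.array(f["R"])@np.array(X)+np.array(f["t"]); s=c[:2]/c[2]; s=s*(1+f["k1"]*(s@s))
    k=K(f); return np.array([k[0,0]*s[0]+k[0,2],k[1,1]*s[1]+k[1,2]])
def tri(obs):
    A=np.zeros((3,3));b=np.zeros(3)
    for f,u,v in obs:
        c,r=ray(f,u,v);P=np.eye(3)-np.outer(r,r);A+=P;b+=P@c
    return np.linalg.solve(A,b)
def snap(n,tag):
    f=grab_frame(n); cv2.imwrite(f"pics/{tag}.png",f["image"][:,:,::-1]); np.save(f"pics/{tag}.npy",f,allow_pickle=True); return f
def load(tag): return np.load(f"pics/{tag}.npy",allow_pickle=True).item()
E
sed -i '/undistortPoints/d' h.py
python3 - <<'E'
from h import *
for n in("scene","top"):
    f=snap(n,n+"0");print(n,f["vertical_fov"],-np.array(f["R"]).T@f["t"])
print(bot.observe(),bot.pinch_z)
E
```

```text
pics
scene 46.69255339529188 [0.94343743 0.28965632 0.78896027]
top 52.62830302927995 [0.50491409 0.04572716 0.97497137]
{'clock': 0.1, 'qpos': array([-1.23323079,  0.52195435, -0.0363144 ,  1.59992996,  0.02121858,
        1.02108105, -0.11279535]), 'qd': array([ 0.00073813, -0.001428  ,  0.00173046, -0.00134797, -0.00124876,
       -0.00129502,  0.00135751]), 'joint_efforts': array([ 3.70798938e-03, -9.28484988e+01,  1.98399514e+00, -3.70535338e+01,
        1.80966250e-02,  5.33351282e-03,  3.43079387e-05]), 'position': array([0.24777758, 0.57347545, 0.230791  ]), 'tool_rot': array([-3.14060943e+00,  8.99596225e-05,  2.73381887e+00]), 'force': array([-0.18093792, -0.38378643, -0.19163768]), 'moment': array([0.03703438, 0.03954531, 0.00625229]), 'finger_force': 0.0, 'grip_width': 0.08551658686123907} 0.0187
```

View pics/top0.png

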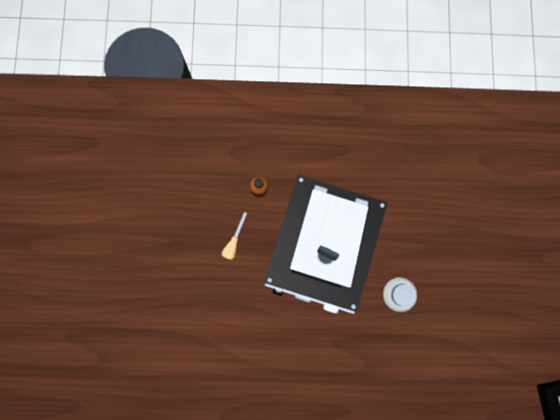

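View pics/scene0.png

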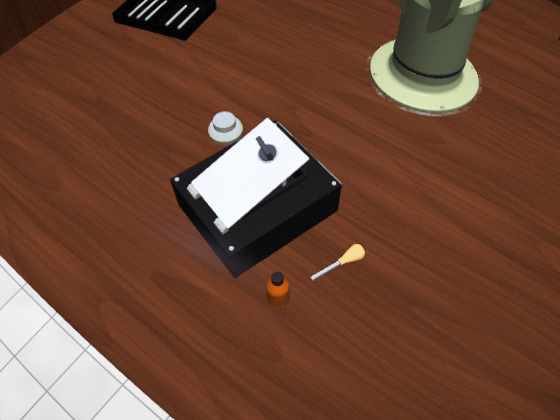

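The top view shows the unit with corner screws at about (301,180), (382,205), (270,281) and (353,307), and the hatch plate with its wing at (328,254). The oil is at (259,186), the graver at (235,238) and the vise at (400,294). The scene view shows the hatch open, with the wing at (266,150).

```bash
python3 - <<'E'
from h import *
f=load("top0");g=load("scene0")
S=[(301,180),(382,205),(353,307),(270,281)]
P=np.array([onz(f,u,v,.09) for u,v in S]);print(P.round(4))
print("sides",[np.linalg.norm(P[i]-P[(i+1)%4]).round(4) for i in range(4)])
c=P.mean(0);ax=(P[0]+P[1]-P[2]-P[3]);yaw=np.arctan2(ax[1],ax[0]);print("unit",c,yaw)
for s in [(177,180),(231,248),(334,183)]: print("scene screw",onz(g,*s,.09).round(4))
# plate corners
for n,F in(("top",f),("scene",g)):
    m=(F["image"].min(2)>165).astype(np.uint8)
    m[:150 if n=="top" else 100]=0
    if n=="scene": m[250:]=0
    m=cv2.morphologyEx(m,cv2.MORPH_OPEN,np.ones((9,9)))
    C=max(cv2.findContours(m,0,2)[0],key=cv2.contourArea)
    print(n,cv2.contourArea(C),cv2.approxPolyDP(cv2.convexHull(C),5,True)[:,0].tolist())
# predicted pixels vs angle
ex=np.array([np.cos(yaw),np.sin(yaw),0]);ey=np.array([-ex[1],ex[0],0]);ez=np.array([0,0,1.])
h=c*[1,1,0]+.095*ex+.098*ez
for a in (.3,.4,.5,.6):
    d=-np.cos(a)*ex+np.sin(a)*ez;n=np.sin(a)*ex+np.cos(a)*ez
    for nm,F in(("top",f),("scene",g)):
        print(a,nm,"free corners",[proj(F,h+.18*d+.005*n+s*.06*ey).round(0).tolist() for s in(1,-1)],"hinge",[proj(F,h+.005*n+s*.06*ey).round(0).tolist() for s in(1,-1)],"wingtop",proj(F,h+.135*d+.0365*n).round(0))
E
python3 - <<'E'
import cv2
a=cv2.imread('pics/top0.png')[165:325,250:430];b=cv2.imread('pics/scene0.png')[110:260,165:345]
a=cv2.resize(a,None,fx=2.2,fy=2.2,interpolation=2);b=cv2.resize(b,(396,330),interpolation=2)
a=a[:330]; cv2.imwrite('pics/crop.png',cv2.hconcat([a,b[:a.shape[0]]]) )
E
```

```text
[[ 0.6868 -0.021   0.09  ]
 [ 0.6377 -0.1938  0.09  ]
 [ 0.4243 -0.1325  0.09  ]
 [ 0.4734  0.0394  0.09  ]]
sides [np.float64(0.1796), np.float64(0.222), np.float64(0.1787), np.float64(0.2218)]
unit [ 0.5555484  -0.07699109  0.09      ] -0.277917953781539
scene screw [ 0.6403 -0.1901  0.09  ]
scene screw [ 0.6885 -0.0193  0.09  ]
scene screw [0.4763 0.0421 0.09  ]
top 4945.0 [[315, 188], [366, 202], [350, 284], [292, 268]]
scene 6056.0 [[271, 121], [304, 154], [304, 162], [231, 225], [217, 226], [190, 184], [261, 122]]
0.3 top free corners [[290.0, 269.0], [350.0, 288.0]] hinge [[313.0, 189.0], [368.0, 207.0]] wingtop [329. 252.]
0.3 scene free corners [[309.0, 157.0], [268.0, 116.0]] hinge [[227.0, 226.0], [190.0, 180.0]] wingtop [263. 143.]
0.4 top free corners [[292.0, 266.0], [353.0, 285.0]] hinge [[313.0, 189.0], [368.0, 206.0]] wingtop [331. 247.]
0.4 scene free corners [[307.0, 152.0], [264.0, 111.0]] hinge [[227.0, 226.0], [190.0, 180.0]] wingtop [259. 141.]
0.5 top free corners [[294.0, 261.0], [356.0, 281.0]] hinge [[313.0, 189.0], [368.0, 206.0]] wingtop [334. 243.]
0.5 scene free corners [[303.0, 148.0], [260.0, 107.0]] hinge [[227.0, 226.0], [190.0, 181.0]] wingtop [254. 139.]
0.6 top free corners [[296.0, 256.0], [359.0, 276.0]] hinge [[313.0, 189.0], [368.0, 206.0]] wingtop [336. 237.]
0.6 scene free corners [[298.0, 145.0], [255.0, 103.0]] hinge [[227.0, 227.0], [190.0, 181.0]] wingtop [248. 138.]
```

View pics/crop.png

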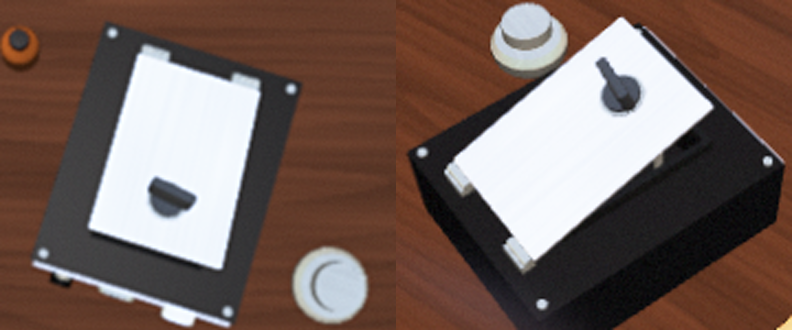

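The crop confirms the pose: both views agree on the unit at about (0.556, -0.076) with yaw -0.278, and the hatch is open about 0.3 rad. I'll move above the lip with the fingers shut.

Request:
arm_command(commands=[[[12, -31.5, -1], 0, 1], [[12, -31.5, -1], 0, 1], [[12, -31.5, -1], 0, 1], [[12, -31.5, -1], 0, 1], [[12, -31.5, -1], 0, 1], [[12, -31.5, -1], 0, 1], [[12, -31.5, -1], 0, 1], [[12, -31.5, -1], 0, 1], [[12, -31.5, -1], 0, 1], [[12, -31.5, -1], 0, 1], [[12, -31.5, -1], 0, 1], [[12, -31.5, -1], 0, 1], [[12, -31.5, -1], 0, 1], [[12, -31.5, -1], 0, 1], [[12, -31.5, -1], 0, 1], [[12, -31.5, -1], 0, 1], [[12, -31.5, -1], 0, 1], [[12, -31.5, -1], 0, 1], [[12, -31.5, -1], 0, 1], [[12, -31.5, -1], 0, 1]], newtons=40)

```text
clock: 2.1
position: [0.4881, -0.0576, 0.2111]
tool_rot: [-3.141, -0.0, 2.734]
force: [0.5, -0.1, -0.2]
grip_width: -0.0001
finger_force: 0.0
```

Run:
```python
from h import *
s=bot.observe();print(s["clock"],s["position"],s["tool_rot"],s["force"],s["qpos"].round(2),s["grip_width"])
snap("wrist","w1");f=snap("scene","s1")
print(proj(f,s["position"]))
```

```text
2.1 [ 0.48807727 -0.05760281  0.21113455] [-3.14148254e+00 -2.41655895e-04  2.73390682e+00] [ 0.54669453 -0.06737746 -0.18345193] [-0.16  0.34  0.2   1.97 -0.09  0.83  1.25] -7.921634223603439e-05
[285.19023349 114.53211134]
```

View pics/w1.png

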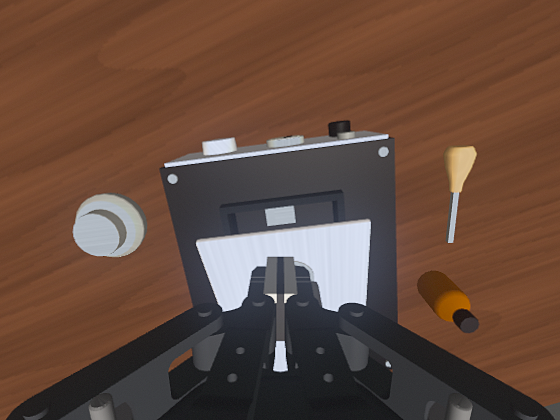

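The wrist view shows the fingertips at (280,258), over the plate just behind its free edge (y≈230), with the wing behind them. I'll push down gently.

Request:
arm_command(commands=[[[0, 0, -12], 0, 1], [[0, 0, -12], 0, 1], [[0, 0, -12], 0, 1], [[0, 0, -6], 0, 1], [[0, 0, -4], 0, 1], [[0, 0, -4], 0, 1], [[0, 0, -4], 0, 1], [[0, 0, -4], 0, 1], [[0, 0, -4], 0, 1]])

```text
clock: 3.1
position: [0.488, -0.0563, 0.1491]
tool_rot: [3.141, 0.0, 2.734]
force: [-0.5, 0.4, 0.6]
grip_width: -0.0
finger_force: 0.2
```

Request:
arm_command(commands=[[[0, 0, -4], 0, 1], [[0, 0, -4], 0, 1], [[0, 0, -4], 0, 1], [[0, 0, -4], 0, 1], [[0, 0, -4], 0, 1], [[0, 0, -4], 0, 1]])

```text
clock: 3.7
position: [0.4879, -0.0563, 0.125]
tool_rot: [-3.142, 0.0, 2.734]
force: [-0.3, 0.7, -0.7]
grip_width: 0.0
finger_force: 0.2
```

Run:
```python
from h import *
f=snap("scene","s2")
b=cv2.imread('pics/s2.png')[60:260,150:350];cv2.imwrite('pics/s2c.png',cv2.resize(b,(600,600),interpolation=2))
```

```text
(no output)
```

View pics/s2c.png

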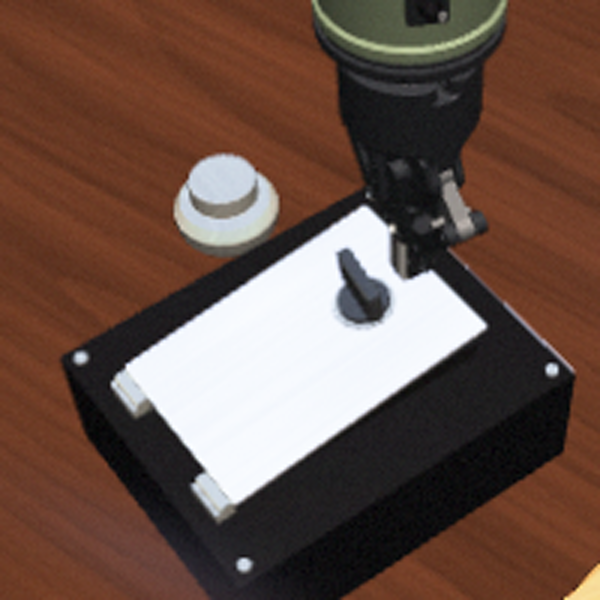

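The hatch is following the finger down: in the crop the fingertip sits at (405,270) on the plate, clear of the wing at (362,290). I'll keep going to the lift pins.

Request:
arm_command(commands=[[[0, 0, -3], 0, 1], [[0, 0, -3], 0, 1], [[0, 0, -2], 0, 1], [[0, 0, -1], 0, 1], [[0, 0, 0], 0, 1]])

```text
clock: 4.25
position: [0.4879, -0.0563, 0.1162]
tool_rot: [-3.141, -0.0, 2.734]
force: [0.1, 0.0, 1.4]
grip_width: 0.0002
finger_force: 0.0
```

Request:
arm_command(commands=[[[0, 0, -1], 0, 1], [[0, 0, -1], 0, 1], [[0, 0, 0], 0, 1]])

```text
clock: 4.55
position: [0.4879, -0.0563, 0.1142]
tool_rot: [-3.142, -0.0, 2.734]
force: [0.8, -0.3, -0.5]
grip_width: -0.0002
finger_force: 0.0
```

Request:
arm_command(commands=[[[0, 0, -1], 0, 1], [[0, 0, -1], 0, 1], [[0, 0, 0], 0, 1]])

```text
clock: 4.85
position: [0.4879, -0.0563, 0.1122]
tool_rot: [-3.142, -0.0, 2.734]
force: [0.2, 0.3, 0.9]
grip_width: -0.0004
finger_force: 0.4
```

Request:
arm_command(commands=[[[0, 0, -1], 0, 1], [[0, 0, 0], 0, 1]])

```text
clock: 5.05
position: [0.4878, -0.0562, 0.1112]
tool_rot: [-3.142, -0.0, 2.734]
force: [-0.6, 0.7, 2.6]
grip_width: -0.0
finger_force: 0.9
```

Request:
arm_command(commands=[[[0, 0, 20], 0, 1], [[-5, 0, 30], 0, 1], [[-5, 0, 30], -0.14, -1], [[0, 0, 10], -0.14, -1], [[0, 0, 0], -0.14, -1], [[0, 0, 0], -0.14, -1], [[0, 0, 0], -0.14, -1], [[0, 0, 0], -0.14, -1], [[0, 0, 0], -0.14, -1], [[0, 0, 0], -0.14, -1], [[0, 0, 0], -0.14, -1], [[0, 0, 0], -0.14, -1], [[0, 0, 0], -0.14, -1]])

```text
clock: 6.35
position: [0.4779, -0.0563, 0.2013]
tool_rot: [3.141, -0.0, 1.188]
force: [-1.3, 0.2, 0.8]
grip_width: 0.0856
finger_force: 0.0
```

Run:
```python
from h import *
s=bot.observe();print(s["clock"],s["position"],s["tool_rot"],s["force"],s["qpos"].round(2))
w=snap("wrist","w3");f=snap("scene","s3")
c=np.array([.5195,-.0656,.142]);print(proj(w,c),proj(f,c))
a=cv2.imread('pics/w3.png');b=cv2.resize(cv2.imread('pics/s3.png')[90:230,190:330],(420,420),interpolation=2)
cv2.imwrite('pics/c3.png',cv2.resize(cv2.hconcat([a,b]),None,fx=.81,fy=.81))
```

```text
6.35 [ 0.47791967 -0.05627903  0.20128591] [ 3.14143250e+00 -1.33417572e-05  1.18797794e+00] [-1.33501037  0.17141968  0.79765524] [-0.46  0.39  0.59  2.02 -0.3   0.81 -0.08]
[341.919929   221.08745432] [270.86071032 151.28353483]
```

View pics/c3.png

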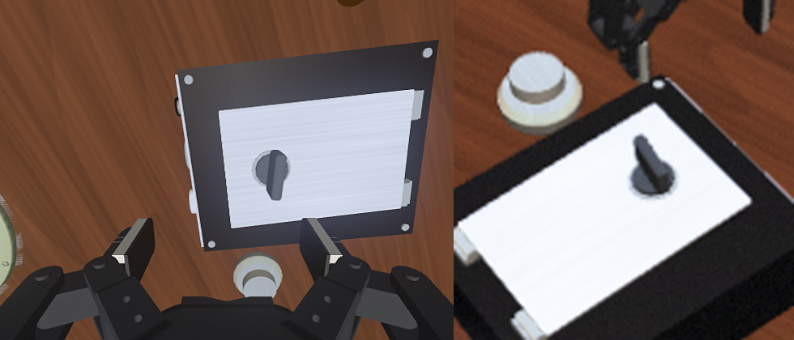

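The wrist view shows the wing's disc at about (333,210) in full-frame pixels, and the bar's top is close to my prediction of (342,221). Next I'll measure the wing axis and heading.

Run:
```python
from h import *
w=load("w3");f=load("s3")
S=np.array([(188,79),(427,53),(405,227),(211,244)])/.81
P=np.array([onz(w,*s,.09) for s in S]);print(P.round(4),P.mean(0).round(4));ax=P[1]+P[2]-P[0]-P[3];print("yaw",np.arctan2(ax[1],ax[0]))
I=w["image"];cv2.imwrite('pics/w3z.png',cv2.resize(I[165:265,290:390,::-1],(600,600),interpolation=2))
print("disc c",onz(w,333,209,.116))
```

```text
[[ 0.4765  0.0411  0.09  ]
 [ 0.6896 -0.0214  0.09  ]
 [ 0.6394 -0.1953  0.09  ]
 [ 0.4259 -0.1336  0.09  ]] [ 0.5578 -0.0773  0.09  ]
yaw -0.2834355597282927
disc c [ 0.51802666 -0.06399463  0.116     ]
```

View pics/w3z.png

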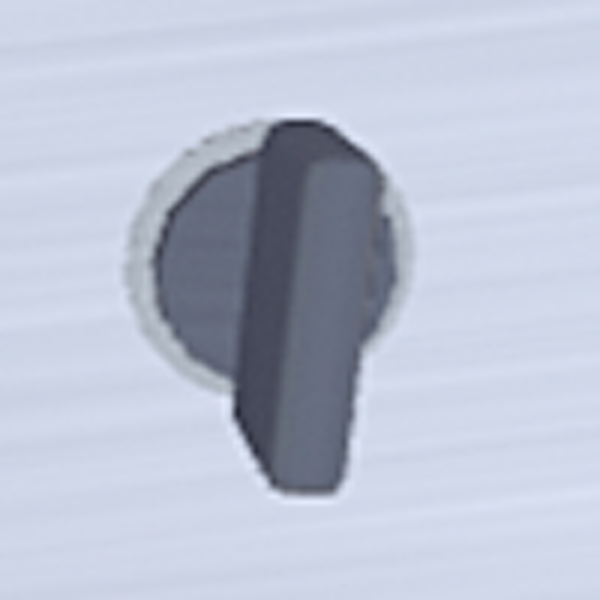

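The bar's top face runs from (343,163) to (308,490) in the zoom, which is (347,192) to (341,247) in the full frame. The disc centre is about (276,268) in the zoom.

Run:
```python
from h import *
w=load("w3")
A=onz(w,347.2,192.2,.142);B=onz(w,341.3,246.7,.142)
print(A,B,np.linalg.norm(A-B),(A+B)/2,"wing y dir",np.arctan2(*(A-B)[[1,0]]))
print("disc",onz(w,290+276/6,165+268/6,.1155))
yaw=-.281;ex=np.array([np.cos(yaw),np.sin(yaw)])
for c in([.5578,-.0773],[.556,-.076]): print("pred",np.array(c)+(.095-.1328)*ex)
```

```text
[ 0.5293267  -0.04743839  0.142     ] [ 0.51295489 -0.08370482  0.142     ] 0.03979058270377225 [ 0.5211408 -0.0655716  0.142    ] wing y dir 1.146752677042993
disc [ 0.5200283  -0.06554566  0.1155    ]
pred [ 0.52148257 -0.06681743]
pred [ 0.51968257 -0.06551743]
```

Request:
arm_command(commands=[[[22, -5, 0], -0.04, -1], [[20.6, -4.5, 0], 0, -1], [[0, 0, -20], 0, -1], [[0, 0, -20], 0, -1], [[0, 0, -20], 0, -1], [[0, 0, -13], 0, -1], [[0, 0, -8], 0, -1], [[0, 0, -2], 0, -1], [[0, 0, 0], 0, 0.4], [[0, 0, 0], 0, 0.6], [[0, 0, 0], 0, 0.6], [[0, 0, 0], 0, 0.6]], newtons=40)

```text
clock: 7.65
position: [0.5207, -0.0657, 0.1187]
tool_rot: [3.141, -0.0, 1.154]
force: [0.1, -0.7, -0.5]
grip_width: 0.0282
finger_force: 0.0
```

Run:
```python
from h import *
F=[];
f=snap("scene","s4");w=snap("wrist","w4")
s=bot.observe();print(s["clock"],s["position"],s["tool_rot"],s["force"],s["moment"],s["grip_width"],proj(f,s["position"]))
a=cv2.imread('pics/w4.png');b=cv2.resize(cv2.imread('pics/s4.png')[90:230,190:330],(420,420),interpolation=2)
cv2.imwrite('pics/c4.png',cv2.resize(cv2.hconcat([a,b]),None,fx=.81,fy=.81))
```

```text
7.75 [ 0.52057525 -0.06570331  0.11850544] [ 3.14132198e+00 -1.83682541e-04  1.15395493e+00] [-0.44329372 -0.60511383  0.42089744] [-0.05319183  0.00311955  0.00693383] 0.016975688587656777 [270.83842815 160.24917975]
```

View pics/c4.png

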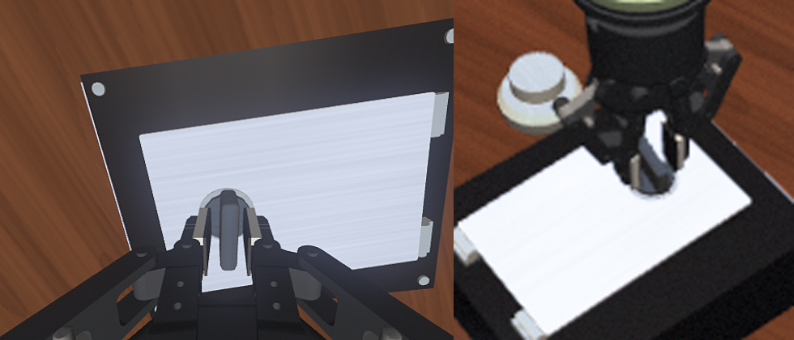

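The fingers straddle the wing evenly: in the wrist view the bar is at 219–238 and the pads are at about 210 and 250. I'll close on it.

Request:
arm_command(commands=[[[0, 0, 0], 0, 1], [[0, 0, 0], 0, 1], [[0, 0, 0], 0, 1], [[0, 0, 0], 0, 1]], newtons=40)

```text
clock: 8.15
position: [0.521, -0.0659, 0.1184]
tool_rot: [3.141, -0.0, 1.154]
force: [5.2, -1.4, -2.3]
grip_width: 0.0097
finger_force: 42.4
```

Request:
arm_command(commands=[[[0, 0, -1], 0, 1], [[0, 0, 0], 0, 1], [[0, 0, 0], 0, 1]])

```text
clock: 8.45
position: [0.5208, -0.0659, 0.1173]
tool_rot: [3.141, -0.0, 1.154]
force: [5.5, -1.9, -2.7]
grip_width: 0.0094
finger_force: 39.3
```

Request:
arm_command(commands=[[[0, 0, -1], 0, 1], [[0, 0, 0], 0, 1], [[0, 0, 0], 0, 1]])

```text
clock: 8.75
position: [0.5207, -0.0658, 0.1163]
tool_rot: [3.141, -0.0, 1.154]
force: [5.4, -2.3, -3.9]
grip_width: 0.0091
finger_force: 38.8
```

Request:
arm_command(commands=[[[0, 0, -1], 0, 1], [[0, 0, 0], 0, 1]])

```text
clock: 8.95
position: [0.5206, -0.0658, 0.1153]
tool_rot: [3.141, -0.0, 1.154]
force: [5.0, -0.3, -1.7]
grip_width: 0.0094
finger_force: 38.8
```

Request:
arm_command(commands=[[[0, 0, -1], 0, 1], [[0, 0, 0], 0, 1]])

```text
clock: 9.15
position: [0.5205, -0.0657, 0.1143]
tool_rot: [3.142, -0.0, 1.154]
force: [2.8, -0.7, 3.6]
grip_width: 0.0089
finger_force: 38.9
```

Request:
arm_command(commands=[[[0, 0, -1], 0, 1], [[0, 0, 0], 0, 1]])

```text
clock: 9.35
position: [0.5204, -0.0657, 0.1135]
tool_rot: [-3.141, -0.0, 1.154]
force: [0.9, -0.0, 8.5]
grip_width: 0.0091
finger_force: 39.4
```

Request:
arm_command(commands=[[[0, 0, -1], 0, 1], [[0, 0, 0], 0, 1]])

```text
clock: 9.55
position: [0.5202, -0.0657, 0.1125]
tool_rot: [-3.141, -0.0, 1.154]
force: [-1.3, 0.1, 11.3]
grip_width: 0.0092
finger_force: 40.0
```

Request:
arm_command(commands=[[[0, 0, -1], 0, 1], [[0, 0, 0], 0, 1]])

```text
clock: 9.75
position: [0.5202, -0.0656, 0.1117]
tool_rot: [-3.141, -0.0, 1.154]
force: [-2.9, 1.3, 16.0]
grip_width: 0.0092
finger_force: 40.6
```

Request:
arm_command(commands=[[[0, 0, -1], 0, 1], [[0, 0, 0], 0, 1]])

```text
clock: 9.95
position: [0.5202, -0.0656, 0.1108]
tool_rot: [-3.141, -0.001, 1.154]
force: [-5.8, 1.6, 19.7]
grip_width: 0.0092
finger_force: 41.2
```

Request:
arm_command(commands=[[[-0.5, 0.1, 0], 0, 1], [[0, 0, 0], 0, 1], [[0, 0, 0], 0, 1]])

```text
clock: 10.25
position: [0.5202, -0.0657, 0.111]
tool_rot: [3.141, -0.001, 1.154]
force: [-2.2, 0.9, 18.7]
grip_width: 0.0095
finger_force: 41.0
```

Request:
arm_command(commands=[[[0, 0, 0], 0, 1]])

```text
clock: 10.35
position: [0.5202, -0.0656, 0.111]
tool_rot: [3.141, -0.001, 1.154]
force: [-2.2, 1.3, 18.9]
grip_width: 0.0091
finger_force: 41.0
```

Request:
arm_command(commands=[[[-0.2, 0, -0.4], 0, 1], [[0, 0, 0], 0, 1], [[0, 0, 0], -0.05, 1], [[0, 0, 0], -0.05, 1], [[0, 0, 0], -0.05, 1], [[0, 0, 0], -0.05, 1], [[0, 0, 0], 0, 1]])

```text
clock: 11.05
position: [0.52, -0.0656, 0.1107]
tool_rot: [3.141, -0.001, 0.952]
force: [-2.6, 1.6, 22.6]
grip_width: 0.0096
finger_force: 41.6
```

```bash
python3 -c "
from h import *
s=bot.observe();print(s['position'],s['tool_rot'],s['force'],s['moment'])"
```

```text
[ 0.52003228 -0.06561727  0.1106664 ] [ 3.14122880e+00 -8.92708767e-04  9.51753091e-01] [-2.62727876  1.55608379 22.60576464] [ 0.34869011  0.4540629  -0.03482606]
```

Request:
arm_command(commands=[[[0, 0, 0.3], 0, 1], [[0, 0, 0], -0.03, 1], [[0, 0, 0], -0.03, 1], [[0, 0, 0], -0.03, 1], [[0, 0, 0], 0, 1]])

```text
clock: 11.55
position: [0.52, -0.0656, 0.1109]
tool_rot: [3.141, -0.001, 0.862]
force: [-2.4, 1.4, 20.7]
grip_width: 0.0091
finger_force: 41.4
```

Request:
arm_command(commands=[[[0, 0, 0], -0.03, 1], [[0, 0, 0], -0.03, 1], [[0, 0, 0], 0, 1]])

```text
clock: 11.85
position: [0.52, -0.0656, 0.1109]
tool_rot: [3.141, -0.001, 0.802]
force: [-2.8, 1.4, 21.4]
grip_width: 0.0091
finger_force: 41.4
```

```bash
python3 -c "
from h import *
s=bot.observe();print(s['position'],s['tool_rot'],s['force'],s['moment'])"
```

```text
[ 0.51998716 -0.06560906  0.11090812] [ 3.14149180e+00 -9.51365417e-04  8.02489444e-01] [-2.81545425  1.37245411 21.35594473] [ 0.43422654  0.43972585 -0.00926274]
```

Request:
arm_command(commands=[[[0, 0, 0], -0.04, 1], [[0, 0, 0], -0.04, 1], [[0, 0, 0], -0.04, 1], [[0, 0, 0], 0, 1]])

```text
clock: 12.25
position: [0.52, -0.0656, 0.1109]
tool_rot: [-3.142, -0.001, 0.682]
force: [-3.5, 2.8, 22.5]
grip_width: 0.009
finger_force: 41.5
```

```bash
python3 -c "
from h import *
s=bot.observe();print(s['position'],s['tool_rot'],s['force'],s['moment'])"
```

```text
[ 0.51996549 -0.06561601  0.11089044] [-3.14154874e+00 -8.88788421e-04  6.82079517e-01] [-3.45297482  2.8211666  22.52841711] [0.42050851 0.48168412 0.02630165]
```

Request:
arm_command(commands=[[[0, 0, 0.2], -0.05, 1], [[0, 0, 0], -0.05, 1], [[0, 0, 0], -0.05, 1], [[0, 0, 0], -0.05, 1], [[0, 0, 0], 0, 1]])

```text
clock: 12.75
position: [0.5199, -0.0656, 0.111]
tool_rot: [-3.141, -0.001, 0.482]
force: [-3.2, 2.5, 20.8]
grip_width: 0.0095
finger_force: 41.4
```

```bash
python3 -c "
from h import *
s=bot.observe();print(s['position'],s['tool_rot'],s['force'],s['moment'])"
```

```text
[ 0.51993232 -0.06556655  0.11101958] [-3.14133463e+00 -7.67133019e-04  4.81739742e-01] [-3.18672453  2.4942435  20.81341363] [ 0.47189445  0.46782984 -0.08318704]
```

Request:
arm_command(commands=[[[0, 0, 0], -0.06, 1], [[0, 0, 0], -0.06, 1], [[0, 0, 0], -0.06, 1], [[0, 0, 0], -0.06, 1], [[0, 0, 0], -0.06, 1], [[0, 0, 0], 0, 1]])

```text
clock: 13.35
position: [0.5199, -0.0655, 0.111]
tool_rot: [-3.141, -0.001, 0.181]
force: [-3.5, 2.8, 22.1]
grip_width: 0.0089
finger_force: 41.5
```

```bash
python3 -c "
from h import *
s=bot.observe();print(s['position'],s['tool_rot'],s['force'],s['moment'])"
```

```text
[ 0.51990116 -0.06551503  0.11099573] [-3.14100529e+00 -5.54411232e-04  1.81406261e-01] [-3.46199444  2.83362839 22.1322624 ] [ 0.4435889   0.453573   -0.07648896]
```

Request:
arm_command(commands=[[[0, 0, 0], -0.06, 1], [[0, 0, 0], -0.06, 1], [[0, 0, 0], -0.06, 1], [[0, 0, 0], -0.06, 1], [[0, 0, 0], -0.06, 1], [[0, 0, 0], 0, 1]])

```text
clock: 13.95
position: [0.5199, -0.0655, 0.111]
tool_rot: [-3.141, -0.0, -0.119]
force: [-3.3, 4.0, 21.0]
grip_width: 0.0097
finger_force: 41.5
```

```bash
python3 -c "
from h import *
s=bot.observe();print(s['position'],s['tool_rot'],s['force'],s['moment'])"
```

```text
[ 0.51988004 -0.06545555  0.11096853] [-3.14076734e+00 -2.99676098e-04 -1.18529269e-01] [-3.2624732   4.00950724 21.02453902] [ 0.61845084  0.48469685 -0.06434693]
```

Request:
arm_command(commands=[[[0, 0, 0], -0.05, 1], [[0, 0, 0], -0.05, 1], [[0, 0, 0], -0.06, 1], [[0, 0, 0], 0, 1]])

```text
clock: 14.35
position: [0.5198, -0.0654, 0.1109]
tool_rot: [-3.141, -0.0, -0.279]
force: [-3.7, 3.1, 20.8]
grip_width: 0.0095
finger_force: 41.5
```

```bash
python3 -c "
from h import *
s=bot.observe();print(s['position'],s['tool_rot'],s['force'],s['moment'])"
```

```text
[ 0.51984005 -0.06541942  0.11093427] [-3.14068171e+00 -2.69219251e-05 -2.78532772e-01] [-3.68272262  3.06448984 20.79049134] [ 0.67067022  0.50526308 -0.04721343]
```

Request:
arm_command(commands=[[[0, 0, 1], 0, 1], [[0, 0, 1], 0, 1], [[0, 0, 0], 0, 1]])

```text
clock: 14.65
position: [0.52, -0.0654, 0.1128]
tool_rot: [-3.141, -0.0, -0.276]
force: [0.1, 1.8, 12.3]
grip_width: 0.0094
finger_force: 40.0
```

Request:
arm_command(commands=[[[0, 0, 0.7], 0, 1], [[0, 0, 0], 0, 1]])

```text
clock: 14.85
position: [0.52, -0.0654, 0.1133]
tool_rot: [-3.141, -0.0, -0.276]
force: [1.3, 1.9, 9.5]
grip_width: 0.0093
finger_force: 39.6
```

Request:
arm_command(commands=[[[0, 0, 0.7], 0, 1], [[0, 0, 0], 0, 1]])

```text
clock: 15.05
position: [0.52, -0.0655, 0.1139]
tool_rot: [-3.141, -0.0, -0.276]
force: [3.7, 2.0, 7.2]
grip_width: 0.0093
finger_force: 39.3
```

Request:
arm_command(commands=[[[0, 0, 0.6], 0, 1], [[0, 0, 0], 0, 1]])

```text
clock: 15.25
position: [0.52, -0.0655, 0.1144]
tool_rot: [-3.141, -0.0, -0.276]
force: [5.0, 2.3, 2.6]
grip_width: 0.0091
finger_force: 39.5
```

```bash
python3 -c "
from h import *
s=bot.observe();print(s['position'],s['tool_rot'],s['force'],s['moment'])"
```

```text
[ 0.52000692 -0.0654682   0.11437952] [-3.14136307e+00 -2.73118614e-04 -2.76036314e-01] [4.97768797 2.25809073 2.56879942] [ 0.34331464 -0.65816803 -0.06776967]
```

Request:
arm_command(commands=[[[0, 0, 0.4], 0, 1], [[0, 0, 0], 0, 1]])

```text
clock: 15.45
position: [0.52, -0.0654, 0.1145]
tool_rot: [3.142, -0.0, -0.276]
force: [7.3, 1.6, -4.8]
grip_width: 0.0095
finger_force: 39.5
```

Request:
arm_command(commands=[[[0, 0, 0], 0, 0.7], [[0, 0, 0], 0, 0.4], [[0, 0, 0], 0, 0], [[0, 0, 0], 0, -0.5], [[0, 0, 10], 0, -0.5], [[0, 0, 25], 0, -0.5], [[0, 0, 30], 0, -0.5], [[-20, 5, 30], 0, -0.5], [[-30, 10, 20], 0, -0.5], [[0, 0, 0], 0, -0.5]])

```text
clock: 16.45
position: [0.4679, -0.0499, 0.2319]
tool_rot: [-3.139, -0.0, -0.276]
force: [0.4, 0.4, -1.5]
grip_width: 0.064
finger_force: 0.0
```

Run:
```python
from h import *
w=snap("wrist","w5");f=snap("scene","s5")
s=bot.observe();print(s["clock"],s["position"],s["force"])
a=cv2.imread('pics/w5.png');b=cv2.resize(cv2.imread('pics/s5.png')[90:260,165:335],(420,420),interpolation=2)
cv2.imwrite('pics/c5.png',cv2.resize(cv2.hconcat([a,b]),None,fx=.81,fy=.81))
```

```text
16.55 [ 0.46994553 -0.04999267  0.23051337] [ 0.11544536 -0.91931288  0.39433999]
```

View pics/c5.png

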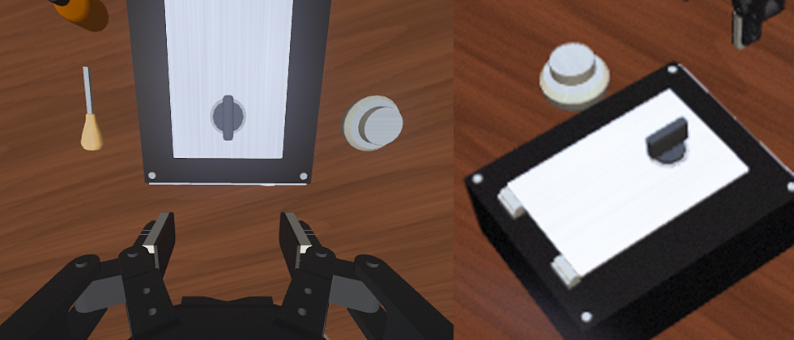

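The wing at (228,117) now lies along unit x and the hatch is level. Before I let go, lifting met a stiff downward pull of about 5 N, so the latch is holding. I'll hand the job in.

```bash
python3 -c "
from h import *
print(ticket.job_done())"
```

```text
the job is handed in; nothing more can be done
None
```

I swung the hatch shut, pressed it onto its seal at about 21 N (highest reading 22.6 N), turned the wing a quarter-turn clockwise into its detent, let go, and handed the job in at about 16.6 s; the latch resisted a light lift before release, and the hand-in gave no verdict.

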